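# Clip the glaze test tiles to the spraying board

### The job

Get the test tiles ready for glaze spraying: clip every tile on the carousel to the clip board, one under each spring clip, turning the carousel by its posts to bring each tile to the open front of the clear cover. For each, raise a clip, lay the tile flat and slide it in straight between the guides until its end meets the hinge block, then lower the clip firmly onto it. Leave any spare clip shut, the bowl in its compartment, and everything else where it is.

Things in the scene. Friction and masses are not known exactly. Their poses are not given: they have to be found in the camera images.
- tile1: bisque-fired glaze test tile, a plain flat pale slab 120 x 44 x 12 mm, 120 g, with a small dark mark near one end of its upper face (either end may go first). Origin: centre of the underside; x along its length, z up. At the start it lies radially (give or take) in a compartment of the carousel. May be absent.
- tile2: bisque-fired glaze test tile, a plain flat pale slab 120 x 44 x 12 mm, 120 g, with a small dark mark near one end of its upper face (either end may go first). Origin: centre of the underside; x along its length, z up. At the start it lies radially (give or take) in a compartment of the carousel. May be absent.
- tile3: bisque-fired glaze test tile, a plain flat pale slab 120 x 44 x 12 mm, 120 g, with a small dark mark near one end of its upper face (either end may go first). Origin: centre of the underside; x along its length, z up. At the start it lies radially (give or take) in a compartment of the carousel. May be absent.
- tile4: bisque-fired glaze test tile, a plain flat pale slab 120 x 44 x 12 mm, 120 g, with a small dark mark near one end of its upper face (either end may go first). Origin: centre of the underside; x along its length, z up. At the start it lies radially (give or take) in a compartment of the carousel. May be absent.
- seat0 (a point): where the underside centre of a properly loaded tile lies at the -y end (seat0) clip, on the board's upper face; x: the sliding direction, into the clip; z up. Face of the hinge block that stops the tile: 60 mm ahead (+x), 18 mm high. Guide strips 6 mm high with inner faces at y = +-27 mm run from x = +8 to +58 mm. The clip's hinge axis, parallel to y, is 75 mm ahead and 26 mm above this point.
- seat1 (a point): where the underside centre of a properly loaded tile lies at the middle (seat1) clip, on the board's upper face; x: the sliding direction, into the clip; z up. Face of the hinge block that stops the tile: 60 mm ahead (+x), 18 mm high. Guide strips 6 mm high with inner faces at y = +-27 mm run from x = +8 to +58 mm. The clip's hinge axis, parallel to y, is 75 mm ahead and 26 mm above this point.
- seat2 (a point): where the underside centre of a properly loaded tile lies at the +y end (seat2) clip, on the board's upper face; x: the sliding direction, into the clip; z up. Face of the hinge block that stops the tile: 60 mm ahead (+x), 18 mm high. Guide strips 6 mm high with inner faces at y = +-27 mm run from x = +8 to +58 mm. The clip's hinge axis, parallel to y, is 75 mm ahead and 26 mm above this point.
- fin0 (a point): grip point in the middle of the -y end (seat0) clip's upright steel thumb fin: 12 mm thick (along seat y), 24 long, 27 high, top 13.5 mm above this point; the strap under it is 12 mm wide too. Clip shut: 25 mm ahead (+x) of the seat and 42.5 mm above it, i.e. 50 mm before and 16.5 mm above the hinge axis, about which it swings; raised, it leans away from the robot. Pinch it from above.
- fin1 (a point): grip point in the middle of the middle (seat1) clip's upright steel thumb fin: 12 mm thick (along seat y), 24 long, 27 high, top 13.5 mm above this point; the strap under it is 12 mm wide too. Clip shut: 25 mm ahead (+x) of the seat and 42.5 mm above it, i.e. 50 mm before and 16.5 mm above the hinge axis, about which it swings; raised, it leans away from the robot. Pinch it from above.
- fin2 (a point): grip point in the middle of the +y end (seat2) clip's upright steel thumb fin: 12 mm thick (along seat y), 24 long, 27 high, top 13.5 mm above this point; the strap under it is 12 mm wide too. Clip shut: 25 mm ahead (+x) of the seat and 42.5 mm above it, i.e. 50 mm before and 16.5 mm above the hinge axis, about which it swings; raised, it leans away from the robot. Pinch it from above.
- clip0 (a joint): angle of the -y end (seat0) spring clip, rad: 0 = shut on the bare board, about 0.12 = resting on a tile, 0.9 = raised to its stop; 0.7 gives ample room. Its rubber foot (30 mm wide, 58 mm from the hinge) presses on the inner half of the tile. A weak spring (0.1 to 0.15 N m) pulls it shut but the stiff hinge (friction 0.3 N m) holds it where left; raising takes about 9 N at the fin.
- clip1 (a joint): angle of the middle (seat1) spring clip, rad: 0 = shut on the bare board, about 0.12 = resting on a tile, 0.9 = raised to its stop; 0.7 gives ample room. Its rubber foot (30 mm wide, 58 mm from the hinge) presses on the inner half of the tile. A weak spring (0.1 to 0.15 N m) pulls it shut but the stiff hinge (friction 0.3 N m) holds it where left; raising takes about 9 N at the fin.
- clip2 (a joint): angle of the +y end (seat2) spring clip, rad: 0 = shut on the bare board, about 0.12 = resting on a tile, 0.9 = raised to its stop; 0.7 gives ample room. Its rubber foot (30 mm wide, 58 mm from the hinge) presses on the inner half of the tile. A weak spring (0.1 to 0.15 N m) pulls it shut but the stiff hinge (friction 0.3 N m) holds it where left; raising takes about 9 N at the fin.
- cover: foot and clear plastic cover of the carousel, fixed. Origin on the carousel's axis at table level; its -x direction is the open front, towards the robot. The clear roof (138 to 142 mm above the table, 420 mm wide) covers everything from 60 mm in front of the axis backwards, so tiles can be picked only at the open front.
- board: wooden clip board 220 x 320 x 14 mm, fixed, with three steel spring clips side by side, 100 mm apart along its y. Origin: centre of the underside; +x points away from the robot side, towards the clips' hinges; tiles are slid in along +x.
- wheel_top (a point): centre of the upper face of the wooden carousel disc (370 mm across, face 60 mm above the table); turns with it, z up. Five open compartments with middles at 0, 72, 144, 216, 288 degrees about z from its x axis, parted by walls 18 mm high, 6 mm thick. Turns freely either way and stays where left (1 N at a post). A hub 44 mm thick, 35 mm high stands in the middle.
- post0 (a point): foot, on the disc's face, of one of five round turning posts, 14 mm thick, 45 mm high above the disc, standing at the outer ends of the walls at radius 170 mm and 36, 108, 180, 252, 324 degrees about z from the disc's x axis; this is the one at 36 degrees. Pinch a post from above and move it on its arc.
- bowl: small grey stoneware bowl, 72 mm across, 42 mm high, in carousel compartment 0; stays there. Origin: centre of the underside.
- bowl_place (a point): middle of carousel compartment 0, where the bowl stands, on the disc's face; turns with it.
- rolling_pin: wooden rolling pin 300 mm long, 44 mm thick; leave alone. Origin: under its middle.
- jar: closed glass jar, 76 mm across, 110 mm high; leave alone. Origin: centre of the underside.
- rib: flat wooden shaping rib 100 x 50 x 6 mm; leave alone. Origin: centre of the underside.
- mug: blue ceramic cup without a handle, 80 mm across, 90 mm high; leave alone. Origin: centre of the underside.
Mind the look-alikes: they are no part of the job. What is shaped like the tile1 but green or turquoise is not meant.

How it is judged (in metres and radians):
On the way:
1. a clip is raised (more than 0.35 rad) (value of joint any of clip0, clip1, clip2 above 0.35 rad), for 0.2 s.
At the end, for the whole second after the job is handed in: every present tile lies flat at a seat of its own (within 10 mm short of the hinge block, 9 mm sideways, 8 degrees), at rest, with that clip pressing on it; all three clips are down (below 0.17 rad) (((x of tile1 in the frame of seat0 between -0.01 and 0.006 m and y of tile1 in the frame of seat0 between -0.009 and 0.009 m and z of tile1 in the frame of seat0 between -0.004 and 0.005 m and angle between the x axis of tile1 and the x axis of seat0, either way round below 0.14 rad and contact force between clip0 and tile1 above 0.1 N and value of joint clip0 below 0.17 rad) or (x of tile1 in the frame of seat1 between -0.01 and 0.006 m and y of tile1 in the frame of seat1 between -0.009 and 0.009 m and z of tile1 in the frame of seat1 between -0.004 and 0.005 m and angle between the x axis of tile1 and the x axis of seat1, either way round below 0.14 rad and contact force between clip1 and tile1 above 0.1 N and value of joint clip1 below 0.17 rad) or (x of tile1 in the frame of seat2 between -0.01 and 0.006 m and y of tile1 in the frame of seat2 between -0.009 and 0.009 m and z of tile1 in the frame of seat2 between -0.004 and 0.005 m and angle between the x axis of tile1 and the x axis of seat2, either way round below 0.14 rad and contact force between clip2 and tile1 above 0.1 N and value of joint clip2 below 0.17 rad)) and ((x of tile2 in the frame of seat0 between -0.01 and 0.006 m and y of tile2 in the frame of seat0 between -0.009 and 0.009 m and z of tile2 in the frame of seat0 between -0.004 and 0.005 m and angle between the x axis of tile2 and the x axis of seat0, either way round below 0.14 rad and contact force between clip0 and tile2 above 0.1 N and value of joint clip0 below 0.17 rad) or (x of tile2 in the frame of seat1 between -0.01 and 0.006 m and y of tile2 in the frame of seat1 between -0.009 and 0.009 m and z of tile2 in the frame of seat1 between -0.004 and 0.005 m and angle between the x axis of tile2 and the x axis of seat1, either way round below 0.14 rad and contact force between clip1 and tile2 above 0.1 N and value of joint clip1 below 0.17 rad) or (x of tile2 in the frame of seat2 between -0.01 and 0.006 m and y of tile2 in the frame of seat2 between -0.009 and 0.009 m and z of tile2 in the frame of seat2 between -0.004 and 0.005 m and angle between the x axis of tile2 and the x axis of seat2, either way round below 0.14 rad and contact force between clip2 and tile2 above 0.1 N and value of joint clip2 below 0.17 rad)) and ((x of tile3 in the frame of seat0 between -0.01 and 0.006 m and y of tile3 in the frame of seat0 between -0.009 and 0.009 m and z of tile3 in the frame of seat0 between -0.004 and 0.005 m and angle between the x axis of tile3 and the x axis of seat0, either way round below 0.14 rad and contact force between clip0 and tile3 above 0.1 N and value of joint clip0 below 0.17 rad) or (x of tile3 in the frame of seat1 between -0.01 and 0.006 m and y of tile3 in the frame of seat1 between -0.009 and 0.009 m and z of tile3 in the frame of seat1 between -0.004 and 0.005 m and angle between the x axis of tile3 and the x axis of seat1, either way round below 0.14 rad and contact force between clip1 and tile3 above 0.1 N and value of joint clip1 below 0.17 rad) or (x of tile3 in the frame of seat2 between -0.01 and 0.006 m and y of tile3 in the frame of seat2 between -0.009 and 0.009 m and z of tile3 in the frame of seat2 between -0.004 and 0.005 m and angle between the x axis of tile3 and the x axis of seat2, either way round below 0.14 rad and contact force between clip2 and tile3 above 0.1 N and value of joint clip2 below 0.17 rad)) and ((x of tile4 in the frame of seat0 between -0.01 and 0.006 m and y of tile4 in the frame of seat0 between -0.009 and 0.009 m and z of tile4 in the frame of seat0 between -0.004 and 0.005 m and angle between the x axis of tile4 and the x axis of seat0, either way round below 0.14 rad and contact force between clip0 and tile4 above 0.1 N and value of joint clip0 below 0.17 rad) or (x of tile4 in the frame of seat1 between -0.01 and 0.006 m and y of tile4 in the frame of seat1 between -0.009 and 0.009 m and z of tile4 in the frame of seat1 between -0.004 and 0.005 m and angle between the x axis of tile4 and the x axis of seat1, either way round below 0.14 rad and contact force between clip1 and tile4 above 0.1 N and value of joint clip1 below 0.17 rad) or (x of tile4 in the frame of seat2 between -0.01 and 0.006 m and y of tile4 in the frame of seat2 between -0.009 and 0.009 m and z of tile4 in the frame of seat2 between -0.004 and 0.005 m and angle between the x axis of tile4 and the x axis of seat2, either way round below 0.14 rad and contact force between clip2 and tile4 above 0.1 N and value of joint clip2 below 0.17 rad)) and value of joint each of clip0, clip1, clip2 below 0.17 rad and linear speed of each of tile1, tile2, tile3, tile4 below 0.01 m/s); the robot touches nothing.
It fails at once if the rolling pin, jar, rib or mug is moved more than 7 cm (distance of any of rolling_pin, jar, rib, mug from where it was at the start of the episode above 0.07 m).
It fails at once if the jar or the mug is tipped over (angle between any of jar, mug's own z axis and vertical above 0.7 rad).
It fails at once if the little bowl leaves its compartment of the carousel or is tipped over (horizontal distance between bowl and bowl_place above 0.07 m or angle between bowl's own z axis and vertical above 0.7 rad).
Of tile1, tile2, tile3, tile4 only 2 to 3 are there at a start; the rules pass over those that are not, and their reading is None.
At some moment in a run one of tile1, tile2, tile3, tile4 may be knocked a few centimetres aside while the robot is not near it.
Once in a run the grip may slacken for a moment while it holds something.
It also fails if it takes over 210 s, if anything falls off the work surface, if the arm or the gripper's body presses on something with over 40 N, if the wrist force passes 120 N, or if a joint passes its speed limit or range.

### The arm

A 6-joint arm with a two-finger parallel gripper is mounted at the origin on the work surface. World frame = base frame: x ahead of the robot, y to its left, z up, the work surface at z = 0. Lengths are in mm, angles in degrees, forces in N, time in s.
With the tool pointing down it reaches from about 300 to 850 mm from the base axis. Payload 4.2 kg.
Tool frame: the origin (TCP) lies midway between the tips of the shut fingers; the grasp point (between the pads) lies 19 mm behind it (env.grip_depth is the distance from the TCP to the grasp point, in mm); z points along the fingers, y is the line along which they close (so a half turn about z gives the same grasp; the last joint's range is limited). The gripper opens to 91 mm and grips with 3 to 60 N. Pads are 32 mm wide; open, the fingers measure 118 mm over their backs; the gripper's body (76 mm by 178 mm) begins 60 mm behind the grasp point.
Start: joints at [69.844, 18.312, 89.639, -0, 72.044, -1.146], TCP at [187.306, 543.654, 213.976] pointing down, gripper open.
Joint ranges: [-177.97, 177.97], [-48.28, 115.42], [12.27, 149.76], [-77.06, 257.06], [2.81, 150.46], [-146.56, 146.56]. Speed limits (degrees/s): [147.25, 147.25, 180, 180, 180, 180].

### API

Orientations are given as [roll, pitch, yaw] about the fixed x, y, z axes, in that order (R = Rz(yaw) Ry(pitch) Rx(roll)).
In Python, from workcell import env, eyes gives the robot as it stands.
- The arm moves only by the tool send_rows, never from a script. Its argument "motion" is a list of rows, each a list of 7 numbers: the shift along the world's x, y, z normalised to -1 to 1, where 1 is 0.5 m, then the turn, a rotation vector about the world's x, y, z normalised to -1 to 1, where 1 is 60 degrees, then the opening, from -1 (shut) to 1 (fully open). A call has 1 to 20 rows; each row is the pose to reach, as a shift and turn from the pose commanded when the call began; what a row does not reach only later rows make up. A row lasts 1/8 s, in which the tool goes at most 62.5 mm and 10.7 degrees, less where a joint would pass 70% of its speed; a pose out of reach is approached as far as the arm can. A call with a number of a shift or a turn outside -1 to 1 is refused whole. A call with a gripper value outside its range is refused whole. The fingers move at their own pace and stop on an object; "squeeze" is the grip in N (left out, the last holds). Time passes only in rows, so rows that repeat a pose let the fingers close. It gives the time, the measured TCP pose, the force, the opening and the grip force at its end, in the units of the state.
- env.state(): the state, without advancing time (a new reading comes with each control period).
- eyes.grab_frame(name): name is "side" or "top" or "wrist"; returns a dict with "pixels" (480x640x3 uint8, red, green, blue), "depth" (480x640 float32, mm along the optical axis (not along the pixel's ray), 0 where there is no reading), "fx", "fy", "cx", "cy" (pixels), "R" (3x3) and "t" (3): a world point X has camera coordinates R X + t; the wrist camera has in their place "T_tool_cam" (4x4, takes a point from camera to tool coordinates, whose origin is the TCP and whose axes are the flange's). Camera axes: x right, y down, z forward; pixel columns grow to the right and rows downward; lengths in mm; the calibration is good to about 2 mm. A picture is of the moment at which its call begins: read the wrist's pose just before it.
- env.job_done(): hands the job in; it is judged then, once.
The state is a dict: "time_s": time; "qpos": joint angles; "qvel": joint speeds; "effort": joint torques, N m; "ee_pos": TCP position; "ee_rot": TCP orientation; "force": force on the tool from outside, world axes, zero at the start; "torque": the same for the moment, N m; "gripper_width": finger opening in mm; "gripper_force": force on a finger pad.
Only numpy, scipy, OpenCV 4.12 (cv2) and the standard library are available. Lean on these libraries where they do the work, as an engineer would, in place of code of your own. Each camera call takes 0.05 s, during which the arm holds its last target. There are 200 camera calls.

## Working session

There is one attempt and no reset: what is moved stays moved. The work goes in short steps, Python scripts to look and compute and a tool call to move; the robot and the scene stay as the last step left them, time stands still between calls to the robot, and variables do not carry over. Pictures are saved under pics/ and viewed, at most 14 in all, crops included, and the job is handed in when it is done.

Besides the shell and the picture viewer there is one more tool, called after ">>>" as name([rows], argument=value, ...), one row to a line, values as JSON. send_rows: Moves the arm, as the interface text tells. Its arguments: {"type":"object","properties":{"motion":{"type":"array"},"squeeze":{"type":"number"}},"required":["motion"]}

```bash
ls; mkdir -p pics
cat > h.py <<'E'
import numpy as np, cv2, pickle
from workcell import env, eyes
def save(n,f): pickle.dump(f,open(f'{n}.pkl','wb'))
def cam(f):
    if 'R' in f: return np.array(f['R']),np.array(f['t']).ravel()
    from scipy.spatial.transform import Rotation as Ro
    s=f['state']; T=np.eye(4); T[:3,:3]=Ro.from_euler('xyz',s['ee_rot'],degrees=True).as_matrix(); T[:3,3]=s['ee_pos']
    W=np.linalg.inv(T@np.array(f['T_tool_cam'])); return W[:3,:3],W[:3,3]
def grab(n):
    s=env.state(); f=dict(eyes.grab_frame(n)); f['state']=s; return f
def ray(f,u,v,z):
    R,t=cam(f); c=-R.T@t; d=R.T@np.array([(u-f['cx'])/f['fx'],(v-f['cy'])/f['fy'],1]); return c+d*(z-c[2])/d[2]
def cloud(f):
    R,t=cam(f); D=f['depth']; v,u=np.mgrid[:480,:640]
    P=np.stack([(u-f['cx'])/f['fx']*D,(v-f['cy'])/f['fy']*D,D],-1); X=(P-t)@R; X[D==0]=np.nan; return X
def proj(f,X):
    R,t=cam(f); p=R@np.array(X,float)+t; return p[0]/p[2]*f['fx']+f['cx'],p[1]/p[2]*f['fy']+f['cy']
E
python3 - <<'E'
from h import *
print(env.state())
for n in('top','side'):
    f=grab(n); save(n,f); cv2.imwrite(f'pics/{n}0.png',f['pixels'][...,::-1]); R,t=cam(f); print(n,-R.T@t,R,f['fx'])
E
```

```text
pics
{'time_s': 0.0, 'qpos': array([ 6.98441416e+01,  1.83519552e+01,  8.97064057e+01, -3.22976371e-03,
        7.20410374e+01, -1.14430630e+00]), 'qvel': array([-0.06193021, -0.00480975,  0.05660718, -0.04050614,  0.06095958,
        0.06972584]), 'effort': array([ 7.43397268e-04, -4.12468171e+01, -2.31972420e+01,  7.28366082e-02,
        4.58552514e-02, -1.50916958e-04]), 'ee_pos': array([187.14347363, 543.17504578, 213.11711006]), 'ee_rot': array([-1.79900560e+02,  1.08501732e-03,  1.60989447e+02]), 'force': array([0.56567602, 0.38315397, 0.03003893]), 'torque': array([0.04409396, 0.06309552, 0.05161461]), 'gripper_force': 0.0, 'gripper_width': 91.12617956216673}
top [ 293.42944669  -46.14871624 1521.83779709] [[-0.01938233 -0.99978948 -0.00673136]
 [-0.98337265  0.02027909 -0.18046329]
 [ 0.1805618   0.00312164 -0.98355869]] 554.9991332839969
side [  83.14149671 -902.87492253  913.93977361] [[ 0.87018727 -0.49271379 -0.00268844]
 [-0.3261085  -0.57183644 -0.75276579]
 [ 0.36936074  0.65592393 -0.65828295]] 571.831392635434
```

View pics/top0.png

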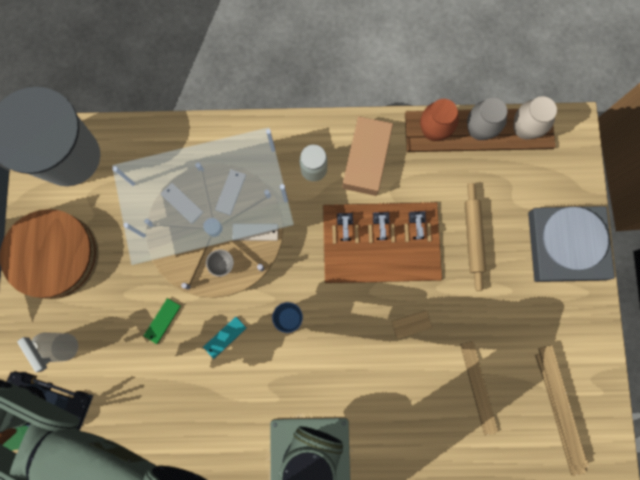

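View pics/side0.png

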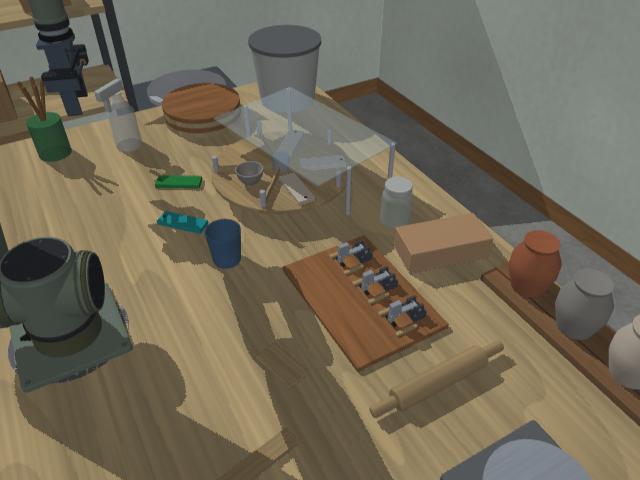

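Top view: three pale tiles on the carousel at (182,203), (230,193) and (258,232), with the bowl at (219,263). Look-alikes are the green block (163,320), the turquoise block (225,337) and the pale rib (372,310). Clips are at (345,228), (381,228) and (418,228). I'll take one close crop to check the choice and measure coarsely.

Run:
```python
from h import *
f=pickle.load(open('top.pkl','rb'))
im=f['pixels'][100:300,100:460,::-1]
cv2.imwrite('pics/crop0.png',cv2.resize(im,(792,440),interpolation=cv2.INTER_CUBIC))
X=cloud(f)
for n,(u,v) in dict(hub=(213,227),t1=(182,203),t2=(230,193),t3=(262,234),fin0=(418,226),fin1=(381,226),fin2=(345,226),board=(380,265),mug=(287,318),jar=(313,155),disc=(240,280)).items():
    print(n,X[v,u].round(0))
hsv=cv2.cvtColor(f['pixels'],cv2.COLOR_RGB2HSV)
# board corners
for n,(u,v,z) in dict(bl=(325,283,14),br=(440,283,14),tl=(323,205,14),tr=(439,203,14),f2=(345,219,57),f1=(381,219,57),f0=(418,219,57),hub=(213,227,95),p1=(185,286,105),p2=(261,267,105),p3=(282,187,142),c1=(132,262,142),c2=(292,222,142),c3=(270,131,142),c4=(113,167,142)).items(): print(n,ray(f,u,v,z).round(0))
```

```text
hub [593. 232. 144.]
t1 [658. 312. 144.]
t2 [683. 190. 139.]
t3 [587. 115.  73.]
fin0 [ 606. -307.   43.]
fin1 [ 609. -206.   40.]
fin2 [ 610. -108.   46.]
board [ 505. -202.   13.]
mug [367.  55.   5.]
jar [791. -25. 111.]
disc [466. 174.  64.]
bl [459. -50.  14.]
br [ 453. -363.   14.]
tl [678. -49.  14.]
tr [ 677. -374.   14.]
f2 [ 627. -108.   57.]
f1 [ 625. -205.   57.]
f0 [ 623. -305.   57.]
hub [604. 241.  95.]
p1 [448. 309. 105.]
p2 [494. 114. 105.]
p3 [695.  56. 142.]
c1 [508. 435. 142.]
c2 [602.  31. 142.]
c3 [848.  86. 142.]
c4 [758. 495. 142.]
```

View pics/crop0.png

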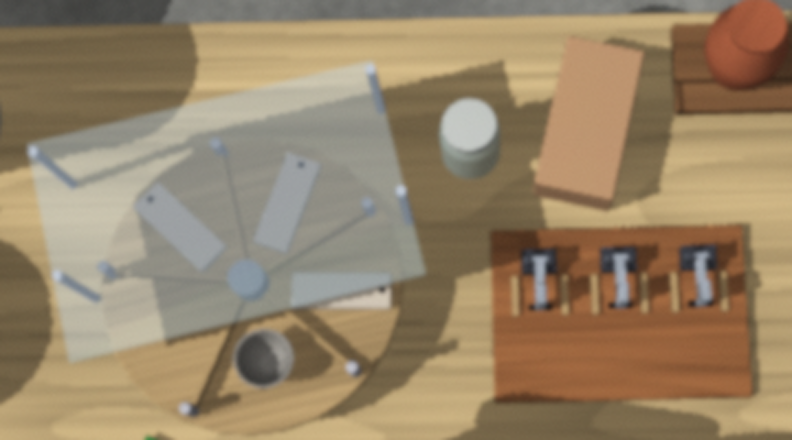

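View wrist.

The crop confirms three plain pale tiles with dark marks, in the right, rear-right and rear-left compartments. The bowl is at the open front and one compartment is empty. The carousel axis is about (608,244), the cover yaw about 13°, and the board yaw about -1°. Next I move to a wrist look over the open front.

>>> send_rows([
  [0.1,-0.1,0.2,0,0,0.2,1],
  [0.5,-0.72,0.23,0,0,0.535,0],
  [0.5,-0.72,0.23,0,0,0.535,0],
  [0.5,-0.72,0.23,0,0,0.535,0],
  [0.5,-0.72,0.23,0,0,0.535,0],
  [0.5,-0.72,0.23,0,0,0.535,0],
  [0.5,-0.72,0.23,0,0,0.535,0],
  [0.5,-0.72,0.23,0,0,0.535,0],
  [0.5,-0.72,0.23,0,0,0.535,0],
  [0.5,-0.72,0.23,0,0,0.535,0],
  [0.5,-0.72,0.23,0,0,0.535,0],
  [0.5,-0.72,0.23,0,0,0.535,0],
])

```text
time_s: 1.6
ee_pos: [436.7, 184.5, 328.8]
ee_rot: [180.0, -0.0, -166.8]
force: [-0.7, 0.2, -0.4]
gripper_width: 45.3
gripper_force: 0.0
```

Run:
```python
from h import *
f=grab('wrist'); save('w1',f); cv2.imwrite('pics/w1.png',f['pixels'][...,::-1]); print(f['T_tool_cam'],f['fx'],f['state']['ee_pos'],f['state']['ee_rot'])
```

```text
[[-8.71823859e-04 -9.68687336e-01 -2.48282269e-01  6.99349001e+01]
 [ 9.99999305e-01 -6.47342974e-04 -9.85774426e-04  7.19498242e-02]
 [ 7.94183419e-04 -2.48282956e-01  9.68687227e-01 -1.71051558e+02]
 [ 0.00000000e+00  0.00000000e+00  0.00000000e+00  1.00000000e+00]] 404.98037510295455 [436.73939395 184.47166067 328.81200206] [ 1.79991079e+02 -2.22896882e-02 -1.66808038e+02]
```

View pics/w1.png

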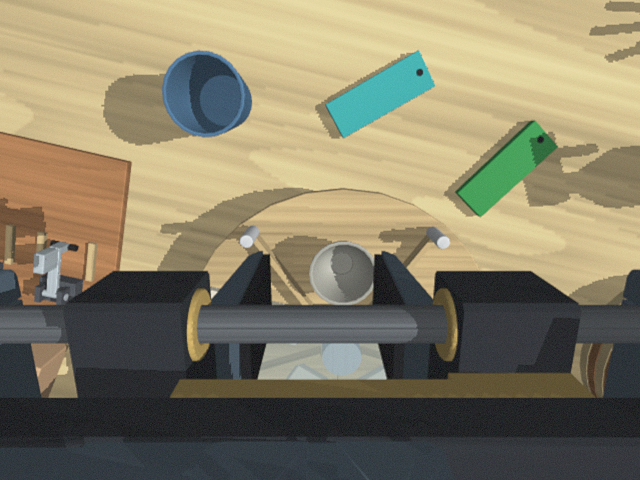

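The wrist view shows the post tops at (247,238) and (440,239), and the bowl at (342,273) between them. Mug at (207,93); the green and turquoise decoys are on the table.

Run:
```python
from h import *
f=pickle.load(open('w1.pkl','rb')); X=cloud(f)
P=[]
for (u,v) in((246,238),(439,239)):
    m=np.zeros((480,640),bool); m[v-14:v+14,u-14:u+14]=1
    m&=(X[...,2]>99)&(X[...,2]<112); q=X[m]; print(u,v,m.sum(),np.median(q,0).round(1), ((q.min(0)+q.max(0))/2).round(1)); P.append((q.min(0)+q.max(0))[:2]/2)
a,b=P; m=(a+b)/2; d=b-a; L=np.hypot(*d); n=np.array([d[1],-d[0]])/L; 
print('L',L,'exp',2*170*np.sin(np.radians(36)))
c=m+n*170*np.cos(np.radians(36)); print('axis',c, 'angles',[np.degrees(np.arctan2(*(p-c)[::-1]))%360 for p in P])
# disc rim check
R=np.hypot(*(X[...,:2]-c).transpose(2,0,1)); q=(abs(X[...,2]-60)<4)&(np.arange(480)[:,None]<260); print('disc radius max',np.nanpercentile(R[q],[90,99,100]))
```

```text
246 238 158 [493.1 118.8 105.2] [493.9 118.4 103.1]
439 239 157 [449.2 311.6 104.7] [449.9 312.7 103.5]
L 199.27122635255054 exp 199.84698577944087
axis [606.01996862 245.94901807] angles [np.float64(228.69628668079062), np.float64(156.85343315302373)]
disc radius max [181.56975987 343.31560571 359.32173391]
```

```bash
cat >> h.py <<'E'
def arc(c,a0,a1,n,r=170):
    a=np.radians(np.linspace(a0,a1,n+1)); p=np.array(c)+r*np.c_[np.cos(a),np.sin(a)]
    print([[float(x) for x in q] for q in ((p-p[0])/500).round(3)[1:]], 'end',p[-1].round(1))
E
python3 -c "
from h import *
arc((606,246),228.7,156.7,16)"
```

```text
[[-0.019, 0.018], [-0.037, 0.038], [-0.053, 0.059], [-0.068, 0.082], [-0.081, 0.105], [-0.092, 0.13], [-0.1, 0.155], [-0.107, 0.181], [-0.112, 0.207], [-0.115, 0.233], [-0.116, 0.26], [-0.114, 0.287], [-0.111, 0.313], [-0.105, 0.339], [-0.097, 0.365], [-0.088, 0.39]] end [449.9 313.2]
```

>>> send_rows([
  [0.112,-0.13,-0.38,0,0,0,0],
  [0.112,-0.13,-0.38,0,0,0,0],
  [0.112,-0.13,-0.38,0,0,0,0],
  [0.112,-0.13,-0.38,0,0,0,0],
  [0.112,-0.13,-0.38,0,0,0,0],
  [0.112,-0.13,-0.506,0,0,0,0],
  [0.112,-0.13,-0.506,0,0,0,0],
  [0.112,-0.13,-0.506,0,0,0,-1],
  [0.112,-0.13,-0.506,0,0,0,-1],
  [0.112,-0.13,-0.506,0,0,0,-1],
  [0.112,-0.13,-0.506,0,0,0,-1],
], squeeze=6)

```text
time_s: 3.02
ee_pos: [495.0, 119.1, 78.0]
ee_rot: [180.0, 0.3, -166.9]
force: [-0.2, -1.0, 7.3]
gripper_width: 16.0
gripper_force: 6.7
```

>>> send_rows([
  [0,0,0.014,0,0,0,-0.4],
  [0,0,0.014,0,0,0,-0.4],
  [0,0,0.014,0,0,0,-1],
  [0,0,0.014,0,0,0,-1],
  [0,0,0.014,0,0,0,-1],
])

```text
time_s: 3.65
ee_pos: [492.7, 118.2, 82.7]
ee_rot: [-180.0, -0.1, -166.9]
force: [-1.9, -1.7, 0.8]
gripper_width: 14.1
gripper_force: 6.0
```

>>> send_rows([
  [-0.019,0.018,0,0,0,0,-1],
  [-0.037,0.038,0,0,0,0,-1],
  [-0.053,0.059,0,0,0,0,-1],
  [-0.068,0.082,0,0,0,0,-1],
  [-0.081,0.105,0,0,0,0,-1],
  [-0.092,0.13,0,0,0,0,-1],
  [-0.1,0.155,0,0,0,0,-1],
  [-0.107,0.181,0,0,0,0,-1],
  [-0.112,0.207,0,0,0,0,-1],
  [-0.115,0.233,0,0,0,0,-1],
  [-0.116,0.26,0,0,0,0,-1],
  [-0.114,0.287,0,0,0,0,-1],
  [-0.111,0.313,0,0,0,0,-1],
  [-0.105,0.339,0,0,0,0,-1],
  [-0.097,0.365,0,0,0,0,-1],
  [-0.088,0.39,0,0,0,0,-1],
  [-0.088,0.39,0,0,0,0,-1],
  [-0.088,0.39,0,0,0,0,-1],
  [-0.088,0.39,0,0,0,0,0],
])

```text
time_s: 6.02
ee_pos: [449.4, 313.2, 83.1]
ee_rot: [-180.0, 0.0, -166.9]
force: [-0.1, -0.1, -0.4]
gripper_width: 20.9
gripper_force: 0.0
```

>>> send_rows([
  [0,0,0.2,0,0,0,0],
  [0,0,0.434,0,0,0,0],
  [0,0,0.434,0,0,0,0],
  [0.182,-0.9,0.434,0,0,-0.235,0],
  [0.182,-0.9,0.434,0,0,-0.235,0],
  [0.182,-0.9,0.434,0,0,-0.235,0],
  [0.182,-0.9,0.434,0,0,-0.235,0],
  [0.182,-0.9,0.434,0,0,-0.235,0],
  [0.182,-0.9,0.434,0,0,-0.235,0],
  [0.182,-0.9,0.434,0,0,-0.235,0],
  [0.182,-0.9,0.434,0,0,-0.235,0],
  [0.182,-0.9,0.434,0,0,-0.235,0],
  [0.182,-0.9,0.434,0,0,-0.235,0],
  [0.182,-0.9,0.434,0,0,-0.235,0],
  [0.182,-0.9,0.434,0,0,-0.235,0],
])

```text
time_s: 7.9
ee_pos: [540.2, -135.2, 300.2]
ee_rot: [180.0, 0.0, 179.1]
force: [-0.8, -0.3, -0.5]
gripper_width: 45.8
gripper_force: 0.0
```

Run:
```python
from h import *
f=grab('wrist'); save('w2',f); g=grab('top'); save('t2',g)
print(f['state']['ee_pos'],f['state']['ee_rot'])
a=f['pixels'][...,::-1]; b=cv2.resize(g['pixels'][100:300,100:460,::-1],(640,356),interpolation=cv2.INTER_CUBIC)
cv2.imwrite('pics/w2.png',cv2.resize(np.vstack([a[:400],b]),None,fx=.79,fy=.79))
```

```text
[ 540.23111835 -135.22428478  300.1504633 ] [1.79991001e+02 9.99650816e-03 1.79088925e+02]
```

View pics/w2.png

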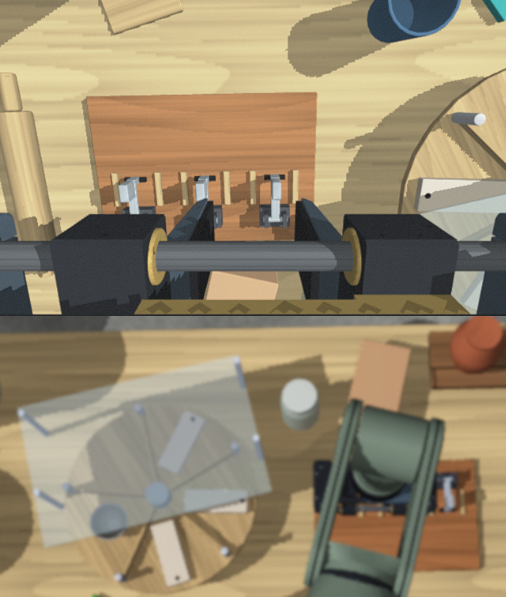

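The wrist picture (scaled 0.79) shows the board with all three fins, at about (125,190), (203,187) and (277,185). The top picture shows the first tile now at the open front.

Run:
```python
from h import *
f=pickle.load(open('w2.pkl','rb')); X=cloud(f); x,y,z=X[...,0],X[...,1],X[...,2]
vv=np.arange(480)[:,None]+0*np.arange(640)
ok=(vv<290)&(x>440)&(x<700)&(y<-30)&(y>-390)
for yc in(-108,-206,-306):
    m=ok&(abs(y-yc)<20)&(z>64)&(z<76)
    q=X[m]; print('fin',yc,m.sum(),np.nanpercentile(q,[2,50,98],axis=0).round(1).tolist() if m.sum() else '')
# board near edge and right/left edges by depth
b=ok&(abs(z-14)<4)
for yc in range(-350,-60,50):
    s=x[b&(abs(y-yc)<5)]; print('edge',yc,np.percentile(s,1).round(1) if s.size else '')
for xc in (470,500,530):
    s=y[b&(abs(x-xc)<4)]; print('y-range',xc,np.percentile(s,[0.5,99.5]).round(1), np.median(z[b&(abs(x-xc)<4)]).round(1))
g=ok&(z>17)&(z<23)
q=X[g&(x<620)]; 
for lo in range(-340,-60,10):
    s=q[(q[:,1]>=lo)&(q[:,1]<lo+10)]
    if len(s)>10: print(lo,len(s),s.min(0).round(0),np.median(s,0).round(1))
```

```text
fin -108 272 [[572.3, -113.3, 66.7], [582.9, -108.1, 70.2], [594.8, -101.9, 71.9]]
fin -206 263 [[572.3, -213.0, 64.7], [582.6, -207.1, 70.2], [594.3, -201.7, 71.9]]
fin -306 304 [[572.6, -312.7, 65.1], [583.9, -306.1, 70.0], [595.9, -301.3, 71.8]]
edge -350 461.2
edge -300 461.0
edge -250 460.8
edge -200 460.6
edge -150 461.4
edge -100 461.1
y-range 470 [-365.6  -50. ] 14.4
y-range 500 [-364.9  -50.2] 14.5
y-range 530 [-365.3  -50.3] 14.5
-340 213 [ 488. -340.   17.] [ 589.2 -337.    20.5]
-330 11 [ 577. -329.   17.] [ 619.7 -326.3   21.1]
-310 11 [ 500. -309.   17.] [ 619.5 -305.3   19.8]
-300 18 [ 477. -300.   17.] [ 619.5 -294.3   19.8]
-290 38 [ 566. -288.   17.] [ 593.3 -280.3   20.2]
-280 303 [ 488. -280.   17.] [ 592.2 -275.7   20.5]
-250 99 [ 479. -249.   17.] [ 591.  -241.3   20.4]
-240 220 [ 481. -240.   17.] [ 592.1 -237.    20.4]
-200 16 [ 532. -198.   17.] [ 619.4 -193.4   19.9]
-190 38 [ 479. -189.   17.] [ 595.2 -180.4   20.4]
-180 272 [ 567. -180.   17.] [ 591.7 -176.1   20.5]
-150 100 [ 567. -149.   17.] [ 589.4 -141.5   20.4]
-140 203 [ 481. -140.   17.] [ 592.6 -137.3   20.5]
-130 14 [ 558. -128.   18.] [ 619.3 -124.3   19.8]
-120 13 [ 549. -119.   17.] [ 619.4 -116.6   19.1]
-100 13 [544. -99.  18.] [619.5 -95.5  19.9]
-90 47 [507. -90.  17.] [596.6 -80.7  19.3]
-80 270 [540. -80.  17.] [589.  -76.4  20.4]
```

>>> send_rows([
  [0.086,0.057,-0.34,0,0,0.017,0],
  [0.086,0.057,-0.34,0,0,0.017,0],
  [0.086,0.057,-0.34,0,0,0.017,0],
  [0.086,0.057,-0.34,0,0,0.017,0],
  [0.086,0.057,-0.43,0,0,0.017,0],
  [0.086,0.057,-0.506,0,0,0.017,0],
  [0.086,0.057,-0.506,0,0,0.017,0],
  [0.086,0.057,-0.506,0,0,0.017,-1],
  [0.086,0.057,-0.506,0,0,0.017,-1],
  [0.086,0.057,-0.506,0,0,0.017,-1],
  [0.086,0.057,-0.506,0,0,0.017,-1],
  [0.086,0.057,-0.506,0,0,0.017,-1],
], squeeze=40)

```text
time_s: 9.5
ee_pos: [583.8, -107.1, 48.0]
ee_rot: [179.9, 0.1, -180.0]
force: [-0.5, 5.4, 6.0]
gripper_width: 11.9
gripper_force: 40.0
```

>>> send_rows([
  [0.002,0,0.009,0,0.083,0,-1],
  [0.004,0,0.017,0,0.167,0,-1],
  [0.007,0,0.025,0,0.25,0,-1],
  [0.011,0,0.033,0,0.333,0,-1],
  [0.015,0,0.041,0,0.417,0,-1],
  [0.02,0,0.048,0,0.5,0,-1],
  [0.026,0,0.055,0,0.583,0,-1],
  [0.032,0,0.061,0,0.667,0,-1],
  [0.039,0,0.067,0,0.75,0,-1],
  [0.039,0,0.067,0,0.75,0,-1],
  [0.039,0,0.067,0,0.75,0,-1],
])

```text
time_s: 10.88
ee_pos: [603.1, -107.0, 80.4]
ee_rot: [179.9, -45.0, -179.9]
force: [1.9, 3.3, 1.8]
gripper_width: 11.7
gripper_force: 40.0
```

>>> send_rows([
  [0,0,0,0,0,0,0],
  [0,0,0,0,0,0,0],
  [0.1,0,0.1,0,0,0,0],
  [0.1,0,0.1,0,0,0,0],
  [0.1,0,0.1,0,0,0,0],
  [0,0,0.44,0,-0.75,0,0.5],
  [0,0,0.44,0,-0.75,0,0.5],
  [0,0,0.44,0,-0.75,0,0.5],
  [0,0,0.44,0,-0.75,0,1],
  [0,0,0.44,0,-0.75,0,1],
  [0,0,0.44,0,-0.75,0,1],
])

```text
time_s: 12.25
ee_pos: [600.8, -107.9, 300.4]
ee_rot: [180.0, -0.1, 180.0]
force: [0.5, 0.7, -0.2]
gripper_width: 90.9
gripper_force: 0.0
```

>>> send_rows([
  [-0.426,0.606,0,0,0,0.217,1],
  [-0.426,0.606,0,0,0,0.217,1],
  [-0.426,0.606,0,0,0,0.217,1],
  [-0.426,0.606,0,0,0,0.217,1],
  [-0.426,0.606,0,0,0,0.217,1],
  [-0.426,0.606,0,0,0,0.217,1],
  [-0.426,0.606,0,0,0,0.217,1],
  [-0.426,0.606,0,0,0,0.217,1],
  [-0.426,0.606,0,0,0,0.217,1],
  [-0.426,0.606,0,0,0,0.217,1],
])

```text
time_s: 13.5
ee_pos: [390.5, 194.3, 300.2]
ee_rot: [-180.0, -0.0, -167.1]
force: [-1.0, -1.0, -0.6]
gripper_width: 91.0
gripper_force: 0.0
```

Run:
```python
from h import *
f=grab('wrist'); save('w3',f); g=grab('top'); save('t3',g)
print(f['state']['ee_pos'],f['state']['ee_rot'])
a=f['pixels'][...,::-1]; b=cv2.resize(g['pixels'][100:300,100:460,::-1],(640,356),interpolation=cv2.INTER_CUBIC)
cv2.imwrite('pics/w3.png',cv2.resize(np.vstack([a[:400],b]),None,fx=.79,fy=.79))
X=cloud(f); x,y,z=X[...,0],X[...,1],X[...,2]
r=np.hypot(x-606,y-246)
m=((r<185)&(z>69)&(z<75)&(np.arange(480)[:,None]<300)).astype(np.uint8)
n,l,st,c=cv2.connectedComponentsWithStats(m)
for i in range(1,n):
    if st[i,4]>300:
        q=X[l==i][:,:2].astype(np.float32); print(st[i],cv2.minAreaRect(q),np.median(X[l==i],0))
```

```text
[390.54929349 194.26656853 300.18997413] [-1.79987845e+02 -3.44605619e-02 -1.67099657e+02]
[ 303  248   46   52 2139] ((466.3348693847656, 215.44619750976562), (57.67610549926758, 44.075313568115234), 16.48163414001465) [464.75522772 215.21558476  72.38607689]
```

View pics/w3.png

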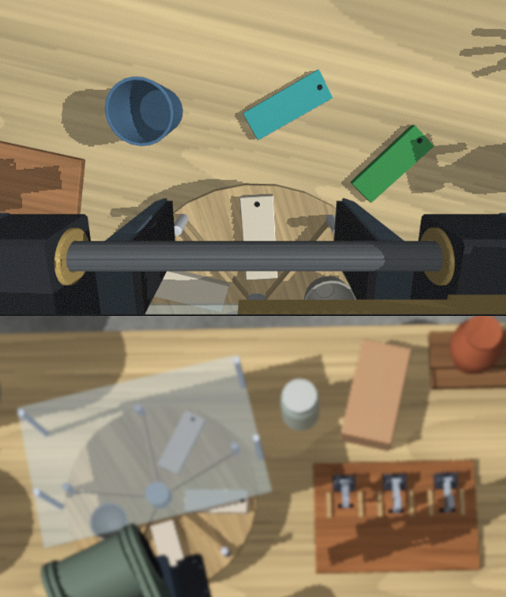

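Wrist view: the tile is at the front, around (258,235) in the 0.79-scaled picture, with its mark outward. The outer half measures 44 mm wide at z 72, which fits a tile. Clip 2 stands raised in the top view. Now I grasp the tile's outer part.

>>> send_rows([
  [0.165,0.044,-0.36,0,0,0.06,1],
  [0.165,0.044,-0.36,0,0,0.06,1],
  [0.165,0.044,-0.36,0,0,0.06,1],
  [0.165,0.044,-0.36,0,0,0.06,1],
  [0.165,0.044,-0.36,0,0,0.06,1],
  [0.165,0.044,-0.44,0,0,0.06,1],
  [0.165,0.044,-0.474,0,0,0.06,1],
  [0.165,0.044,-0.474,0,0,0.06,1],
  [0.165,0.044,-0.474,0,0,0.06,-0.2],
  [0.165,0.044,-0.474,0,0,0.06,-0.2],
  [0.165,0.044,-0.474,0,0,0.06,-0.2],
  [0.165,0.044,-0.474,0,0,0.06,-0.2],
], squeeze=30)

```text
time_s: 15.1
ee_pos: [472.4, 217.2, 63.8]
ee_rot: [180.0, 0.0, -163.4]
force: [-1.0, 0.7, -0.3]
gripper_width: 54.0
gripper_force: 0.0
```

>>> send_rows([
  [0,0,0.02,0,0,0,-0.2],
  [0,0,0.05,0,0,0,-0.2],
  [0,0,0.05,0,0,0,-0.2],
  [-0.04,-0.011,0.06,0,0,0,-0.2],
  [-0.08,-0.022,0.06,0,0,0,-0.2],
  [-0.12,-0.034,0.06,0,0,0,-0.2],
  [-0.16,-0.045,0.1,0,0,0,-0.2],
  [-0.16,-0.045,0.2,0,0,0,-0.2],
  [-0.16,-0.045,0.25,0,0,0,-0.2],
  [-0.16,-0.045,0.25,0,0,0,-0.2],
])

```text
time_s: 16.35
ee_pos: [393.4, 195.2, 190.2]
ee_rot: [180.0, 0.3, -163.4]
force: [0.1, 0.1, 0.4]
gripper_width: 36.7
gripper_force: 0.0
```

The fingers closed too slowly, so the grasp missed. I look again.

>>> send_rows([
  [-0.005,0.001,0.224,0,0,-0.06,1],
  [-0.005,0.001,0.224,0,0,-0.06,1],
  [-0.005,0.001,0.224,0,0,-0.06,1],
  [-0.005,0.001,0.224,0,0,-0.06,1],
  [-0.005,0.001,0.224,0,0,-0.06,1],
])

```text
time_s: 16.98
ee_pos: [388.9, 194.7, 298.3]
ee_rot: [-180.0, -0.2, -167.0]
force: [0.4, -0.4, 0.4]
gripper_width: 83.4
gripper_force: 0.0
```

```bash
cat >> h.py <<'E'
def tile(name,zc=72,C=(606,246)):
    f=grab('wrist'); save(name,f); cv2.imwrite(f'pics/{name}.png',f['pixels'][:400,:,::-1]); print(f['state']['ee_pos'].round(1),f['state']['ee_rot'].round(2))
    X=cloud(f); x,y,z=X[...,0],X[...,1],X[...,2]
    m=((np.hypot(x-C[0],y-C[1])<195)&(z>69)&(z<75)&(np.arange(480)[:,None]<300)).astype(np.uint8)
    n,l,st,c=cv2.connectedComponentsWithStats(m)
    for i in range(1,n):
        if st[i,4]>300:
            q=X[l==i]; b=cv2.boxPoints(cv2.minAreaRect(q[:,:2].astype(np.float32)))
            e=[b[1]-b[0],b[2]-b[1]]; L=[np.hypot(*v) for v in e]
            d=min((s*v/np.hypot(*v) for v in e for s in(1,-1)),key=lambda d:abs(np.degrees(np.arctan2(d[1],d[0]))-13))
            s=(q[:,:2]@d); o=b.mean(0)+d*(np.percentile(s,0.5)-b.mean(0)@d); w=np.array([-d[1],d[0]])
            print('sizes',np.round(L,1),'z',np.median(q[:,2]).round(1),'yaw',np.degrees(np.arctan2(d[1],d[0])).round(1),'outer end',o.round(1),'centre',(o+60*d).round(1),'grip25',(o+35*d).round(1))
E
python3 -c "
from h import *
tile('w4')"
```

```text
[388.9 194.7 298.3] [-179.95   -0.25 -166.97]
sizes [44.1 54.5] z 72.4 yaw 16.5 outer end [439.  206.8] centre [496.6 223.9] grip25 [472.6 216.7]
```

>>> send_rows([
  [0.165,0.043,-0.36,0,0,0.06,0.5],
  [0.165,0.043,-0.36,0,0,0.06,0.5],
  [0.165,0.043,-0.36,0,0,0.06,0.5],
  [0.165,0.043,-0.36,0,0,0.06,0.5],
  [0.165,0.043,-0.36,0,0,0.06,0.5],
  [0.165,0.043,-0.44,0,0,0.06,0.5],
  [0.165,0.043,-0.474,0,0,0.06,0.5],
  [0.165,0.043,-0.474,0,0,0.06,0.5],
  [0.165,0.043,-0.474,0,0,0.06,-1],
  [0.165,0.043,-0.474,0,0,0.06,-1],
  [0.165,0.043,-0.474,0,0,0.06,-1],
  [0.165,0.043,-0.474,0,0,0.06,-1],
  [0.165,0.043,-0.474,0,0,0.06,-1],
  [0.165,0.043,-0.474,0,0,0.06,-1],
  [0.165,0.043,-0.474,0,0,0.06,-1],
  [0.165,0.043,-0.474,0,0,0.06,-1],
], squeeze=30)

```text
time_s: 19.02
ee_pos: [472.8, 217.0, 64.6]
ee_rot: [180.0, 0.1, -163.4]
force: [-0.9, 0.4, 6.1]
gripper_width: 44.0
gripper_force: 30.0
```

>>> send_rows([
  [0,0,0.02,0,0,0,-1],
  [0,0,0.05,0,0,0,-1],
  [0,0,0.05,0,0,0,-1],
  [-0.04,-0.011,0.06,0,0,0,-1],
  [-0.08,-0.022,0.06,0,0,0,-1],
  [-0.12,-0.034,0.06,0,0,0,-1],
  [-0.16,-0.045,0.1,0,0,0,-1],
  [-0.16,-0.045,0.2,0,0,0,-1],
  [-0.16,-0.045,0.25,0,0,0,-1],
  [-0.16,-0.045,0.25,0,0,0,-1],
])

```text
time_s: 20.27
ee_pos: [393.3, 194.6, 190.0]
ee_rot: [180.0, 0.3, -163.4]
force: [0.1, -0.2, -1.1]
gripper_width: 43.8
gripper_force: 30.0
```

>>> send_rows([
  [0.03,-0.1,0,0,0,-0.05,-1],
  [0.06,-0.2,0,0,0,-0.1,-1],
  [0.09,-0.3,0,0,0,-0.15,-1],
  [0.12,-0.4,0,0,0,-0.2,-1],
  [0.14,-0.5,0,0,0,-0.25,-1],
  [0.155,-0.58,0,0,0,-0.277,-1],
  [0.155,-0.603,0,0,0,-0.277,-1],
  [0.155,-0.603,-0.1,0,0,-0.277,-1],
  [0.155,-0.603,-0.2,0,0,-0.277,-1],
  [0.155,-0.603,-0.28,0,0,-0.277,-1],
  [0.155,-0.603,-0.28,0,0,-0.277,-1],
  [0.155,-0.603,-0.28,0,0,-0.277,-1],
])

```text
time_s: 21.78
ee_pos: [470.5, -107.0, 49.3]
ee_rot: [-180.0, 0.1, -179.9]
force: [0.5, -0.0, -1.3]
gripper_width: 43.5
gripper_force: 30.0
```

```bash
cat >> h.py <<'E'
def chk(name,yc):
    """side view: tile top rectangle in hand / on the board near y=yc"""
    f=grab('side'); save(name,f); X=cloud(f)
    u,v=map(int,proj(f,(540,yc,30))); u0,v0=max(u-100,0),max(v-75,0)
    cv2.imwrite(f'pics/{name}.png',cv2.resize(f['pixels'][v0:v0+150,u0:u0+200,::-1],(800,600),interpolation=cv2.INTER_CUBIC))
    print('crop origin',u0,v0,env.state()['ee_pos'].round(1),env.state()['gripper_width'])
E
python3 -c "
from h import *
chk('s1',-107)"
```

```text
crop origin 225 190 [ 471.  -107.3   49.9] 43.470820759779926
```

View pics/s1.png

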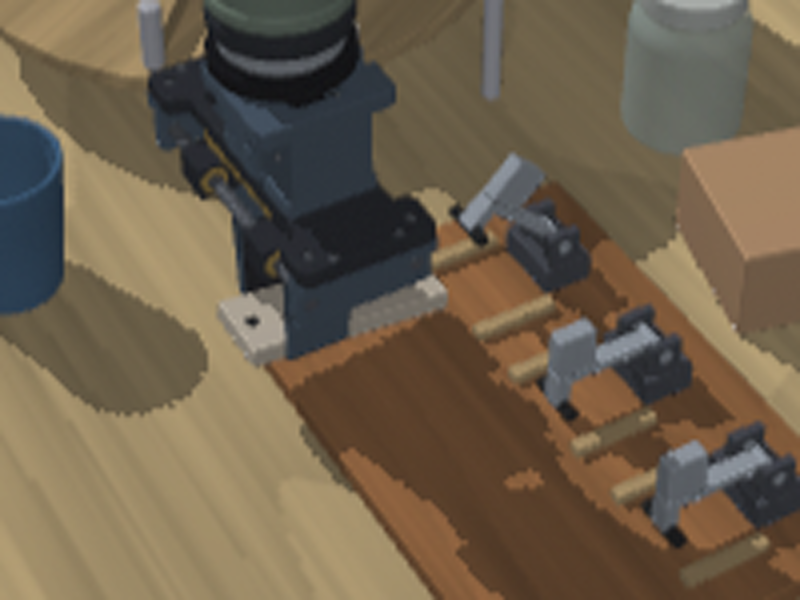

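The side crop shows the tile held level and straight behind clip 2, which is raised (crop (500,200)). The other two clips are shut. Next I lower the tile and slide it in.

>>> send_rows([
  [0,0,-0.04,0,0,0,-1],
  [0,0,-0.061,0,0,0,-1],
  [0,0,-0.061,0,0,0,-1],
  [0.02,0,-0.061,0,0,0,-1],
  [0.04,0,-0.061,0,0,0,-1],
  [0.06,0,-0.061,0,0,0,-1],
  [0.08,0,-0.061,0,0,0,-1],
  [0.1,0,-0.061,0,0,0,-1],
  [0.115,0,-0.061,0,0,0,-1],
  [0.122,0,-0.061,0,0,0,-1],
  [0.127,0,-0.061,0,0,0,-1],
  [0.131,0,-0.061,0,0,0,-1],
  [0.131,0,-0.061,0,0,0,-1],
])

```text
time_s: 23.45
ee_pos: [534.1, -107.3, 18.5]
ee_rot: [180.0, -0.2, -180.0]
force: [-6.3, 0.2, 8.5]
gripper_width: 43.7
gripper_force: 30.0
```

>>> send_rows([
  [0.003,0,0.001,0,0,0,-1],
  [0.006,0,0.001,0,0,0,-1],
  [0.006,0,0.001,0,0,0,-1],
])

```text
time_s: 23.82
ee_pos: [534.2, -107.3, 18.5]
ee_rot: [180.0, -0.6, -179.9]
force: [-11.2, -1.7, 10.0]
gripper_width: 43.3
gripper_force: 30.0
```

>>> send_rows([
  [0,0,0,0,0,0,0.3],
  [0,0,0,0,0,0,0.3],
  [0,0,0.1,0,0,0,0.3],
  [0,0,0.22,0,0,0,0.1],
  [0,0,0.36,0,0,0,0],
  [0.05,0,0.36,0,0.1,0,0],
  [0.15,0,0.36,0,0.3,0,0],
  [0.25,0,0.36,0,0.5,0,0],
  [0.269,0,0.36,0,0.65,0,0],
  [0.269,0,0.36,0,0.75,0,0],
  [0.269,0,0.265,0,0.75,0,0],
  [0.269,0,0.265,0,0.75,0,0],
  [0.199,0,0.195,0,0.75,0,0],
  [0.129,0,0.125,0,0.75,0,0],
  [0.129,0,0.125,0,0.75,0,0],
  [0.129,0,0.125,0,0.75,0,-1],
  [0.129,0,0.125,0,0.75,0,-1],
  [0.129,0,0.125,0,0.75,0,-1],
  [0.129,0,0.125,0,0.75,0,-1],
  [0.129,0,0.125,0,0.75,0,-1],
], squeeze=40)

```text
time_s: 26.32
ee_pos: [603.7, -107.0, 81.4]
ee_rot: [179.9, -44.9, -179.9]
force: [4.2, 1.3, 3.4]
gripper_width: 11.3
gripper_force: 40.0
```

>>> send_rows([
  [-0.007,0,-0.006,0,-0.083,0,-1],
  [-0.013,0,-0.012,0,-0.167,0,-1],
  [-0.019,0,-0.018,0,-0.25,0,-1],
  [-0.024,0,-0.026,0,-0.333,0,-1],
  [-0.028,0,-0.033,0,-0.417,0,-1],
  [-0.032,0,-0.041,0,-0.5,0,-1],
  [-0.035,0,-0.049,0,-0.583,0,-1],
  [-0.037,0,-0.056,0,-0.65,0,-1],
  [-0.038,0,-0.061,0,-0.7,0,-1],
  [-0.038,0,-0.061,0,-0.7,0,-1],
  [-0.038,0,-0.061,0,-0.7,0,-1],
])

```text
time_s: 27.7
ee_pos: [586.0, -107.0, 53.9]
ee_rot: [180.0, -2.7, -180.0]
force: [-0.1, 4.2, 15.6]
gripper_width: 11.7
gripper_force: 40.0
```

>>> send_rows([
  [0,0,0,0,0,0,0],
  [0,0,0,0,0,0,0],
  [0,0,0,0,0,0,0],
  [0,0,0.08,0,-0.05,0,0],
  [0,0,0.16,0,-0.05,0,0],
  [0,-0.1,0.16,0,-0.05,0,0],
  [0,-0.199,0.16,0,-0.05,0,0],
  [0,-0.199,0.16,0,-0.05,0,0],
  [0,-0.199,0.08,0,-0.05,0,0],
  [0,-0.199,-0.006,0,-0.05,0,0],
  [0,-0.199,-0.006,0,-0.05,0,0],
  [0,-0.199,-0.006,0,-0.05,0,-1],
  [0,-0.199,-0.006,0,-0.05,0,-1],
  [0,-0.199,-0.006,0,-0.05,0,-1],
  [0,-0.199,-0.006,0,-0.05,0,-1],
  [0,-0.199,-0.006,0,-0.05,0,-1],
])

```text
time_s: 29.7
ee_pos: [584.3, -207.0, 48.5]
ee_rot: [-180.0, 0.1, -180.0]
force: [-1.0, 0.6, 5.6]
gripper_width: 11.9
gripper_force: 40.0
```

>>> send_rows([
  [0.002,0,0.009,0,0.083,0,-1],
  [0.004,0,0.017,0,0.167,0,-1],
  [0.007,0,0.025,0,0.25,0,-1],
  [0.011,0,0.033,0,0.333,0,-1],
  [0.015,0,0.041,0,0.417,0,-1],
  [0.02,0,0.048,0,0.5,0,-1],
  [0.026,0,0.055,0,0.583,0,-1],
  [0.032,0,0.061,0,0.667,0,-1],
  [0.039,0,0.067,0,0.75,0,-1],
  [0.039,0,0.067,0,0.75,0,-1],
  [0.039,0,0.067,0,0.75,0,-1],
])

```text
time_s: 31.08
ee_pos: [603.8, -206.9, 80.5]
ee_rot: [180.0, -44.9, -180.0]
force: [1.7, 0.4, 0.8]
gripper_width: 12.0
gripper_force: 40.0
```

>>> send_rows([
  [0,0,0,0,0,0,0],
  [0,0,0,0,0,0,0],
  [0.1,0,0.1,0,0,0,0],
  [0.1,0,0.1,0,0,0,0],
  [0.1,0,0.1,0,0,0,0],
  [0,0,0.44,0,-0.75,0,0],
  [0,0,0.44,0,-0.75,0,0],
  [0,0,0.44,0,-0.75,0,0],
  [0,0,0.44,0,-0.75,0,0],
  [0,0,0.44,0,-0.75,0,0],
  [0,0,0.44,0,-0.75,0,0],
])

```text
time_s: 32.45
ee_pos: [601.3, -206.7, 301.3]
ee_rot: [180.0, -0.0, 179.9]
force: [0.1, -0.2, -0.2]
gripper_width: 45.6
gripper_force: 0.0
```

>>> send_rows([
  [-0.22,0.651,0,0,0,0.217,0],
  [-0.22,0.651,0,0,0,0.217,0],
  [-0.22,0.651,0,0,0,0.217,0],
  [-0.22,0.651,0,0,0,0.217,0],
  [-0.22,0.651,0,0,0,0.217,0],
  [-0.22,0.651,0,0,0,0.217,0],
  [-0.22,0.651,-0.15,0,0,0.217,0],
  [-0.22,0.651,-0.34,0,0,0.217,0],
  [-0.22,0.651,-0.34,0,0,0.217,0],
  [-0.22,0.651,-0.34,0,0,0.217,0],
  [-0.22,0.651,-0.434,0,0,0.217,0],
  [-0.22,0.651,-0.434,0,0,0.217,0],
  [-0.22,0.651,-0.434,0,0,0.217,-1],
  [-0.22,0.651,-0.434,0,0,0.217,-1],
  [-0.22,0.651,-0.434,0,0,0.217,-1],
  [-0.22,0.651,-0.434,0,0,0.217,-1],
  [-0.22,0.651,-0.434,0,0,0.217,-1],
], squeeze=6)

```text
time_s: 34.58
ee_pos: [493.9, 118.9, 84.9]
ee_rot: [180.0, 0.1, -167.0]
force: [-0.4, 0.5, 6.2]
gripper_width: 13.5
gripper_force: 6.0
```

```bash
python3 -c "
from h import *
chk('s2',-150)
g=grab('top'); save('tt',g); b=cv2.resize(g['pixels'][100:300,100:300,::-1],(600,600),interpolation=cv2.INTER_CUBIC); a=cv2.imread('pics/s2.png')
cv2.imwrite('pics/s2.png',cv2.resize(np.hstack([a,b]),(800,343)))"
```

```text
crop origin 235 202 [493.9 118.9  84.9] 13.628079237493097
```

View pics/s2.png

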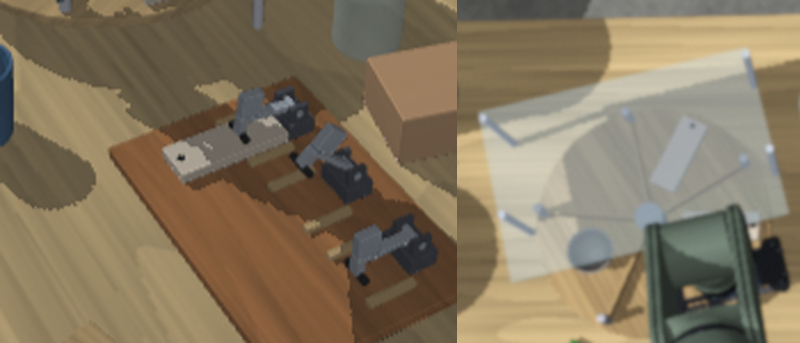

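The first tile is clipped at seat 2, at (225,145), with its clip down. Clip 1 is raised at (330,160) and the post is held. I turn the wheel another -72°.

>>> send_rows([
  [-0.019,0.018,0,0,0,0,-1],
  [-0.037,0.038,0,0,0,0,-1],
  [-0.053,0.059,0,0,0,0,-1],
  [-0.068,0.082,0,0,0,0,-1],
  [-0.081,0.105,0,0,0,0,-1],
  [-0.092,0.13,0,0,0,0,-1],
  [-0.1,0.155,0,0,0,0,-1],
  [-0.107,0.181,0,0,0,0,-1],
  [-0.112,0.207,0,0,0,0,-1],
  [-0.115,0.233,0,0,0,0,-1],
  [-0.116,0.26,0,0,0,0,-1],
  [-0.114,0.287,0,0,0,0,-1],
  [-0.111,0.313,0,0,0,0,-1],
  [-0.105,0.339,0,0,0,0,-1],
  [-0.097,0.365,0,0,0,0,-1],
  [-0.088,0.39,0,0,0,0,-1],
  [-0.088,0.39,0,0,0,0,-1],
  [-0.088,0.39,0,0,0,0,-1],
  [-0.088,0.39,0,0,0,0,0],
  [-0.088,0.39,0,0,0,0,0],
])

```text
time_s: 37.17
ee_pos: [449.7, 313.5, 84.6]
ee_rot: [180.0, 0.1, -167.0]
force: [-0.4, -0.5, 0.9]
gripper_width: 30.6
gripper_force: 0.0
```

>>> send_rows([
  [0,0,0.12,0,0,0,0],
  [0,0,0.25,0,0,0,0.5],
  [-0.118,-0.237,0.434,0,0,0,1],
  [-0.118,-0.237,0.434,0,0,0,1],
  [-0.118,-0.237,0.434,0,0,0,1],
  [-0.118,-0.237,0.434,0,0,0,1],
  [-0.118,-0.237,0.434,0,0,0,1],
  [-0.118,-0.237,0.434,0,0,0,1],
])

```text
time_s: 38.17
ee_pos: [390.3, 195.7, 299.8]
ee_rot: [-180.0, -0.1, -166.9]
force: [0.2, -0.7, -0.2]
gripper_width: 90.9
gripper_force: 0.0
```

```bash
python3 -c "
from h import *
tile('w5')"
```

```text
[390.3 195.7 299.8] [-1.7999e+02 -1.2000e-01 -1.6693e+02]
sizes [43.9 52.9] z 72.4 yaw 15.4 outer end [442.3 207.7] centre [500.1 223.6] grip25 [476. 217.]
```

>>> send_rows([
  [0.171,0.044,-0.36,0,0,0.04,0.5],
  [0.171,0.044,-0.36,0,0,0.04,0.5],
  [0.171,0.044,-0.36,0,0,0.04,0.5],
  [0.171,0.044,-0.36,0,0,0.04,0.5],
  [0.171,0.044,-0.36,0,0,0.04,0.5],
  [0.171,0.044,-0.44,0,0,0.04,0.5],
  [0.171,0.044,-0.475,0,0,0.04,0.5],
  [0.171,0.044,-0.475,0,0,0.04,0.5],
  [0.171,0.044,-0.475,0,0,0.04,-1],
  [0.171,0.044,-0.475,0,0,0.04,-1],
  [0.171,0.044,-0.475,0,0,0.04,-1],
  [0.171,0.044,-0.475,0,0,0.04,-1],
  [0.171,0.044,-0.475,0,0,0.04,-1],
  [0.171,0.044,-0.475,0,0,0.04,-1],
  [0.171,0.044,-0.475,0,0,0.04,-1],
  [0.171,0.044,-0.475,0,0,0.04,-1],
], squeeze=30)

```text
time_s: 40.22
ee_pos: [476.3, 217.5, 64.6]
ee_rot: [180.0, 0.1, -164.6]
force: [-1.6, -0.2, 6.5]
gripper_width: 43.4
gripper_force: 30.0
```

>>> send_rows([
  [0,0,0.02,0,0,0,-1],
  [0,0,0.05,0,0,0,-1],
  [0,0,0.05,0,0,0,-1],
  [-0.04,-0.011,0.06,0,0,0,-1],
  [-0.08,-0.022,0.06,0,0,0,-1],
  [-0.12,-0.034,0.06,0,0,0,-1],
  [-0.16,-0.045,0.1,0,0,0,-1],
  [-0.16,-0.045,0.2,0,0,0,-1],
  [-0.16,-0.045,0.25,0,0,0,-1],
  [-0.16,-0.045,0.25,0,0,0,-1],
])

```text
time_s: 41.48
ee_pos: [396.8, 195.1, 190.0]
ee_rot: [180.0, 0.3, -164.6]
force: [0.1, 0.1, -2.3]
gripper_width: 43.7
gripper_force: 30.0
```

>>> send_rows([
  [0.03,-0.1,0,0,0,-0.05,-1],
  [0.06,-0.2,0,0,0,-0.1,-1],
  [0.09,-0.3,0,0,0,-0.15,-1],
  [0.11,-0.4,0,0,0,-0.2,-1],
  [0.13,-0.5,0,0,0,-0.257,-1],
  [0.148,-0.6,0,0,0,-0.257,-1],
  [0.148,-0.7,0,0,0,-0.257,-1],
  [0.148,-0.78,0,0,0,-0.257,-1],
  [0.148,-0.803,0,0,0,-0.257,-1],
  [0.148,-0.803,-0.1,0,0,-0.257,-1],
  [0.148,-0.803,-0.2,0,0,-0.257,-1],
  [0.148,-0.803,-0.28,0,0,-0.257,-1],
  [0.148,-0.803,-0.28,0,0,-0.257,-1],
  [0.148,-0.803,-0.28,0,0,-0.257,-1],
])

```text
time_s: 43.22
ee_pos: [470.6, -206.7, 49.3]
ee_rot: [-180.0, 0.1, -180.0]
force: [0.6, -0.2, -1.8]
gripper_width: 43.6
gripper_force: 30.0
```

```bash
python3 -c "
from h import *
chk('s3',-207)"
```

```text
crop origin 249 218 [ 471.1 -207.    49.9] 43.707085315048104
```

View pics/s3.png

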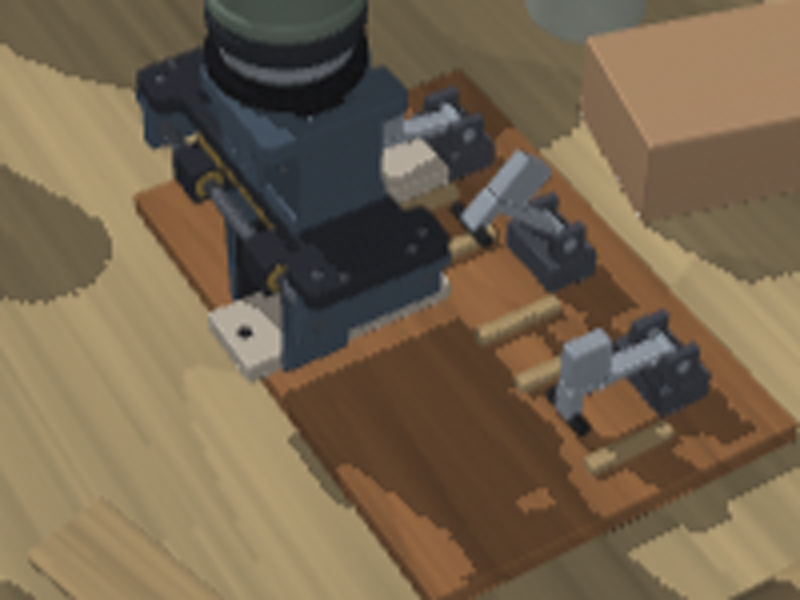

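The tile is level and straight behind raised clip 1 (crop (510,190)). Sliding it in.

>>> send_rows([
  [0,0,-0.04,0,0,0,-1],
  [0,0,-0.061,0,0,0,-1],
  [0,0,-0.061,0,0,0,-1],
  [0.02,0,-0.061,0,0,0,-1],
  [0.04,0,-0.061,0,0,0,-1],
  [0.06,0,-0.061,0,0,0,-1],
  [0.08,0,-0.061,0,0,0,-1],
  [0.1,0,-0.061,0,0,0,-1],
  [0.115,0,-0.061,0,0,0,-1],
  [0.122,0,-0.061,0,0,0,-1],
  [0.127,0,-0.061,0,0,0,-1],
  [0.131,0,-0.061,0,0,0,-1],
  [0.137,0,-0.06,0,0,0,-1],
  [0.137,0,-0.06,0,0,0,-1],
])

```text
time_s: 45.02
ee_pos: [534.7, -206.8, 18.3]
ee_rot: [180.0, -0.5, -179.9]
force: [-11.7, -1.7, 9.3]
gripper_width: 43.9
gripper_force: 30.0
```

>>> send_rows([
  [0,0,0,0,0,0,0.3],
  [0,0,0,0,0,0,0.3],
  [0,0,0.1,0,0,0,0.3],
  [0,0,0.22,0,0,0,0.1],
  [0,0,0.36,0,0,0,0],
  [0.05,0,0.36,0,0.1,0,0],
  [0.15,0,0.36,0,0.3,0,0],
  [0.25,0,0.36,0,0.5,0,0],
  [0.27,0,0.36,0,0.65,0,0],
  [0.27,0,0.36,0,0.75,0,0],
  [0.27,0,0.265,0,0.75,0,0],
  [0.27,0,0.265,0,0.75,0,0],
  [0.2,0,0.195,0,0.75,0,0],
  [0.13,0,0.125,0,0.75,0,0],
  [0.13,0,0.125,0,0.75,0,0],
  [0.13,0,0.125,0,0.75,0,-1],
  [0.13,0,0.125,0,0.75,0,-1],
  [0.13,0,0.125,0,0.75,0,-1],
  [0.13,0,0.125,0,0.75,0,-1],
  [0.13,0,0.125,0,0.75,0,-1],
], squeeze=40)

```text
time_s: 47.52
ee_pos: [604.2, -206.9, 81.4]
ee_rot: [-180.0, -44.9, -180.0]
force: [3.2, -0.2, 3.4]
gripper_width: 11.8
gripper_force: 40.0
```

>>> send_rows([
  [-0.007,0,-0.006,0,-0.083,0,-1],
  [-0.013,0,-0.012,0,-0.167,0,-1],
  [-0.019,0,-0.018,0,-0.25,0,-1],
  [-0.024,0,-0.026,0,-0.333,0,-1],
  [-0.028,0,-0.033,0,-0.417,0,-1],
  [-0.032,0,-0.041,0,-0.5,0,-1],
  [-0.035,0,-0.049,0,-0.583,0,-1],
  [-0.037,0,-0.056,0,-0.65,0,-1],
  [-0.038,0,-0.061,0,-0.7,0,-1],
  [-0.038,0,-0.061,0,-0.7,0,-1],
  [-0.038,0,-0.061,0,-0.7,0,-1],
])

```text
time_s: 48.9
ee_pos: [586.5, -207.0, 54.1]
ee_rot: [-179.9, -2.7, -180.0]
force: [-0.1, 1.8, 15.5]
gripper_width: 11.7
gripper_force: 40.0
```

>>> send_rows([
  [0,0,0,0,0,0,0],
  [0,0,0,0,0,0,0],
  [0,0,0,0,0,0,0],
  [0,0,0.08,0,-0.05,0,0],
  [0,0,0.16,0,-0.05,0,0],
  [0,-0.1,0.16,0,-0.05,0,0],
  [0,-0.2,0.16,0,-0.05,0,0],
  [0,-0.2,0.16,0,-0.05,0,0],
  [0,-0.2,0.08,0,-0.05,0,0],
  [0,-0.2,-0.006,0,-0.05,0,0],
  [0,-0.2,-0.006,0,-0.05,0,0],
  [0,-0.2,-0.006,0,-0.05,0,-1],
  [0,-0.2,-0.006,0,-0.05,0,-1],
  [0,-0.2,-0.006,0,-0.05,0,-1],
  [0,-0.2,-0.006,0,-0.05,0,-1],
  [0,-0.2,-0.006,0,-0.05,0,-1],
])

```text
time_s: 50.9
ee_pos: [584.8, -307.0, 48.5]
ee_rot: [-180.0, 0.1, -180.0]
force: [0.1, 1.1, 5.5]
gripper_width: 11.7
gripper_force: 40.0
```

>>> send_rows([
  [0.002,0,0.009,0,0.083,0,-1],
  [0.004,0,0.017,0,0.167,0,-1],
  [0.007,0,0.025,0,0.25,0,-1],
  [0.011,0,0.033,0,0.333,0,-1],
  [0.015,0,0.041,0,0.417,0,-1],
  [0.02,0,0.048,0,0.5,0,-1],
  [0.026,0,0.055,0,0.583,0,-1],
  [0.032,0,0.061,0,0.667,0,-1],
  [0.039,0,0.067,0,0.75,0,-1],
  [0.039,0,0.067,0,0.75,0,-1],
  [0.039,0,0.067,0,0.75,0,-1],
])

```text
time_s: 52.28
ee_pos: [604.2, -306.9, 80.4]
ee_rot: [180.0, -44.9, -180.0]
force: [2.5, -0.4, -0.2]
gripper_width: 12.0
gripper_force: 40.0
```

>>> send_rows([
  [0,0,0,0,0,0,0],
  [0,0,0,0,0,0,0],
  [0.1,0,0.1,0,0,0,0],
  [0.1,0,0.1,0,0,0,0],
  [0.1,0,0.1,0,0,0,0],
  [0,0,0.44,0,-0.75,0,0],
  [0,0,0.44,0,-0.75,0,0],
  [0,0,0.44,0,-0.75,0,0],
  [0,0,0.44,0,-0.75,0,0],
  [0,0,0.44,0,-0.75,0,0],
  [0,0,0.44,0,-0.75,0,0],
])

```text
time_s: 53.65
ee_pos: [601.7, -306.7, 301.4]
ee_rot: [180.0, -0.0, 179.9]
force: [0.1, -0.4, 0.6]
gripper_width: 45.6
gripper_force: 0.0
```

>>> send_rows([
  [-0.22,0.851,0,0,0,0.217,0],
  [-0.22,0.851,0,0,0,0.217,0],
  [-0.22,0.851,0,0,0,0.217,0],
  [-0.22,0.851,0,0,0,0.217,0],
  [-0.22,0.851,0,0,0,0.217,0],
  [-0.22,0.851,0,0,0,0.217,0],
  [-0.22,0.851,0,0,0,0.217,0],
  [-0.22,0.851,0,0,0,0.217,0],
  [-0.22,0.851,-0.15,0,0,0.217,0],
  [-0.22,0.851,-0.34,0,0,0.217,0],
  [-0.22,0.851,-0.34,0,0,0.217,0],
  [-0.22,0.851,-0.34,0,0,0.217,0],
  [-0.22,0.851,-0.434,0,0,0.217,0],
  [-0.22,0.851,-0.434,0,0,0.217,0],
  [-0.22,0.851,-0.434,0,0,0.217,-1],
  [-0.22,0.851,-0.434,0,0,0.217,-1],
  [-0.22,0.851,-0.434,0,0,0.217,-1],
  [-0.22,0.851,-0.434,0,0,0.217,-1],
  [-0.22,0.851,-0.434,0,0,0.217,-1],
], squeeze=6)

```text
time_s: 56.02
ee_pos: [494.5, 118.9, 85.0]
ee_rot: [180.0, 0.1, -167.0]
force: [-1.6, 0.5, 6.2]
gripper_width: 14.0
gripper_force: 6.0
```

```bash
python3 -c "
from h import *
chk('s4',-190)
g=grab('top'); save('tt',g); b=cv2.resize(g['pixels'][100:300,100:300,::-1],(600,600),interpolation=cv2.INTER_CUBIC); a=cv2.imread('pics/s4.png')
cv2.imwrite('pics/s4.png',cv2.resize(np.hstack([a,b]),(800,343)))"
```

```text
crop origin 245 213 [494.5 118.9  85. ] 13.645633345937943
```

View pics/s4.png

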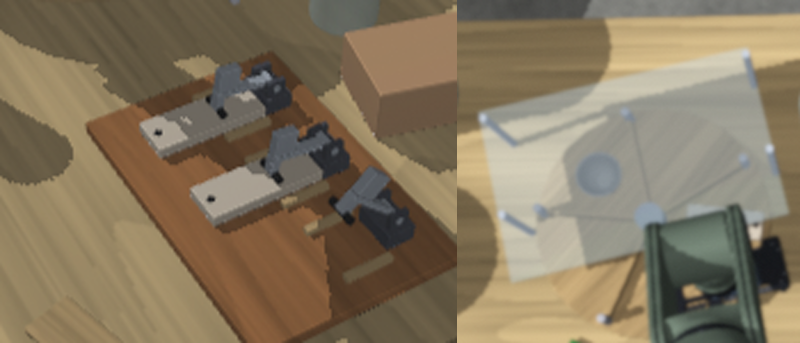

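Two tiles are clipped, at (200,125) and (250,190), and clip 0 is raised. The bowl is safe at the rear. I turn the third tile to the front.

>>> send_rows([
  [-0.019,0.018,0,0,0,0,-1],
  [-0.037,0.038,0,0,0,0,-1],
  [-0.053,0.059,0,0,0,0,-1],
  [-0.068,0.082,0,0,0,0,-1],
  [-0.081,0.105,0,0,0,0,-1],
  [-0.092,0.13,0,0,0,0,-1],
  [-0.1,0.155,0,0,0,0,-1],
  [-0.107,0.181,0,0,0,0,-1],
  [-0.112,0.207,0,0,0,0,-1],
  [-0.115,0.233,0,0,0,0,-1],
  [-0.116,0.26,0,0,0,0,-1],
  [-0.114,0.287,0,0,0,0,-1],
  [-0.111,0.313,0,0,0,0,-1],
  [-0.105,0.339,0,0,0,0,-1],
  [-0.097,0.365,0,0,0,0,-1],
  [-0.088,0.39,0,0,0,0,-1],
  [-0.088,0.39,0,0,0,0,-1],
  [-0.088,0.39,0,0,0,0,-1],
  [-0.088,0.39,0,0,0,0,0],
  [-0.088,0.39,0,0,0,0,0],
])

```text
time_s: 58.62
ee_pos: [450.2, 313.5, 84.6]
ee_rot: [180.0, 0.1, -167.0]
force: [-1.0, 0.1, 0.1]
gripper_width: 31.0
gripper_force: 0.0
```

>>> send_rows([
  [0,0,0.12,0,0,0,0],
  [0,0,0.25,0,0,0,0.5],
  [-0.118,-0.237,0.434,0,0,0,1],
  [-0.118,-0.237,0.434,0,0,0,1],
  [-0.118,-0.237,0.434,0,0,0,1],
  [-0.118,-0.237,0.434,0,0,0,1],
  [-0.118,-0.237,0.434,0,0,0,1],
  [-0.118,-0.237,0.434,0,0,0,1],
])

```text
time_s: 59.62
ee_pos: [390.9, 195.7, 299.8]
ee_rot: [-180.0, -0.1, -166.9]
force: [1.4, 0.8, 0.6]
gripper_width: 90.9
gripper_force: 0.0
```

```bash
python3 -c "
from h import *
tile('w6')"
```

```text
[390.9 195.7 299.8] [-1.7999e+02 -1.2000e-01 -1.6694e+02]
sizes [44.1 58.6] z 72.4 yaw 10.1 outer end [437.9 206.6] centre [497.  217.1] grip25 [472.4 212.7]
```

>>> send_rows([
  [0.163,0.035,-0.36,0,0,-0.05,0.5],
  [0.163,0.035,-0.36,0,0,-0.05,0.5],
  [0.163,0.035,-0.36,0,0,-0.05,0.5],
  [0.163,0.035,-0.36,0,0,-0.05,0.5],
  [0.163,0.035,-0.36,0,0,-0.05,0.5],
  [0.163,0.035,-0.44,0,0,-0.05,0.5],
  [0.163,0.035,-0.475,0,0,-0.05,0.5],
  [0.163,0.035,-0.475,0,0,-0.05,0.5],
  [0.163,0.035,-0.475,0,0,-0.05,-1],
  [0.163,0.035,-0.475,0,0,-0.05,-1],
  [0.163,0.035,-0.475,0,0,-0.05,-1],
  [0.163,0.035,-0.475,0,0,-0.05,-1],
  [0.163,0.035,-0.475,0,0,-0.05,-1],
  [0.163,0.035,-0.475,0,0,-0.05,-1],
  [0.163,0.035,-0.475,0,0,-0.05,-1],
  [0.163,0.035,-0.475,0,0,-0.05,-1],
], squeeze=30)

```text
time_s: 61.68
ee_pos: [472.9, 213.0, 64.6]
ee_rot: [180.0, 0.1, -170.0]
force: [-1.3, -0.1, 6.5]
gripper_width: 43.7
gripper_force: 30.0
```

>>> send_rows([
  [0,0,0.02,0,0,0,-1],
  [0,0,0.05,0,0,0,-1],
  [0,0,0.05,0,0,0,-1],
  [-0.04,-0.008,0.06,0,0,0,-1],
  [-0.08,-0.016,0.06,0,0,0,-1],
  [-0.12,-0.024,0.06,0,0,0,-1],
  [-0.16,-0.03,0.1,0,0,0,-1],
  [-0.16,-0.03,0.2,0,0,0,-1],
  [-0.16,-0.03,0.25,0,0,0,-1],
  [-0.16,-0.03,0.25,0,0,0,-1],
])

```text
time_s: 62.92
ee_pos: [393.3, 198.1, 190.0]
ee_rot: [179.9, 0.2, -170.0]
force: [0.1, 0.4, -1.2]
gripper_width: 43.8
gripper_force: 30.0
```

>>> send_rows([
  [0.03,-0.1,0,0,0,-0.05,-1],
  [0.06,-0.2,0,0,0,-0.1,-1],
  [0.09,-0.3,0,0,0,-0.15,-1],
  [0.11,-0.4,0,0,0,-0.168,-1],
  [0.13,-0.5,0,0,0,-0.168,-1],
  [0.155,-0.6,0,0,0,-0.168,-1],
  [0.155,-0.7,0,0,0,-0.168,-1],
  [0.155,-0.8,0,0,0,-0.168,-1],
  [0.155,-0.9,0,0,0,-0.168,-1],
])

```text
time_s: 64.05
ee_pos: [468.7, -253.5, 186.2]
ee_rot: [179.9, -0.2, 179.9]
force: [0.5, 0.2, -0.8]
gripper_width: 43.7
gripper_force: 30.0
```

>>> send_rows([
  [0,-0.08,0,0,0,0,-1],
  [0,-0.109,0,0,0,0,-1],
  [0,-0.109,0,0,0,0,-1],
  [0,-0.109,-0.1,0,0,0,-1],
  [0,-0.109,-0.2,0,0,0,-1],
  [0,-0.109,-0.28,0,0,0,-1],
  [0,-0.109,-0.28,0,0,0,-1],
  [0,-0.109,-0.28,0,0,0,-1],
])

```text
time_s: 65.05
ee_pos: [470.9, -306.6, 49.9]
ee_rot: [-179.9, 0.1, -180.0]
force: [-0.3, -0.4, -1.7]
gripper_width: 43.8
gripper_force: 30.0
```

```bash
python3 -c "
from h import *
chk('s5',-307)"
```

```text
crop origin 275 250 [ 471.3 -307.    50.5] 43.76787344667218
```

View pics/s5.png

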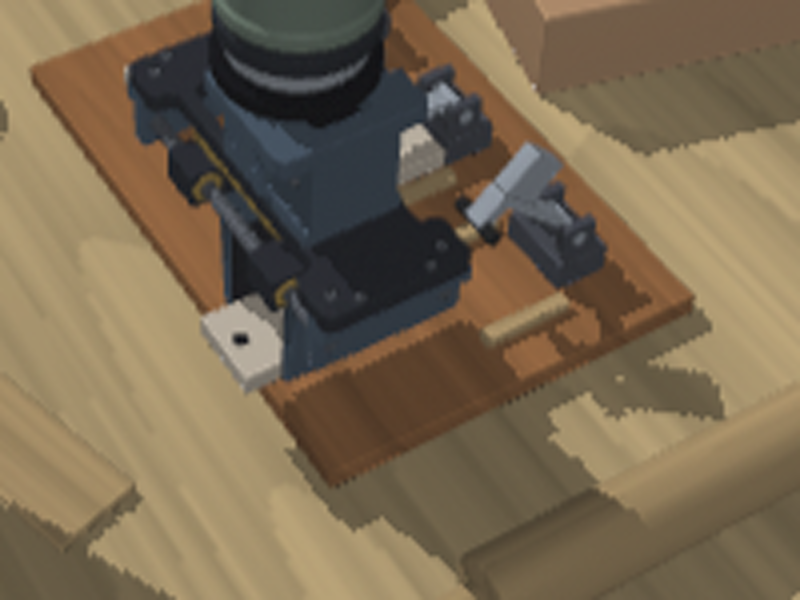

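The third tile is held straight behind raised clip 0 (crop (515,185)). The tail and mark at (240,340) match the earlier two. Sliding it in.

>>> send_rows([
  [0,0,-0.04,0,0,0,-1],
  [0,0,-0.061,0,0,0,-1],
  [0,0,-0.061,0,0,0,-1],
  [0.02,0,-0.061,0,0,0,-1],
  [0.04,0,-0.061,0,0,0,-1],
  [0.06,0,-0.061,0,0,0,-1],
  [0.08,0,-0.061,0,0,0,-1],
  [0.1,0,-0.061,0,0,0,-1],
  [0.115,0,-0.061,0,0,0,-1],
  [0.122,0,-0.061,0,0,0,-1],
  [0.127,0,-0.061,0,0,0,-1],
  [0.131,0,-0.061,0,0,0,-1],
  [0.137,0,-0.06,0,0,0,-1],
  [0.137,0,-0.06,0,0,0,-1],
])

```text
time_s: 66.85
ee_pos: [535.2, -306.9, 18.3]
ee_rot: [180.0, -0.4, -180.0]
force: [-10.7, -2.0, 7.7]
gripper_width: 44.0
gripper_force: 30.0
```

>>> send_rows([
  [0,0,0,0,0,0,0.3],
  [0,0,0,0,0,0,0.3],
  [0,0,0.1,0,0,0,0.3],
  [0,0,0.22,0,0,0,0.1],
  [0,0,0.36,0,0,0,0],
  [0.05,0,0.36,0,0.1,0,0],
  [0.15,0,0.36,0,0.3,0,0],
  [0.25,0,0.36,0,0.5,0,0],
  [0.271,0,0.36,0,0.65,0,0],
  [0.271,0,0.36,0,0.75,0,0],
  [0.271,0,0.265,0,0.75,0,0],
  [0.271,0,0.265,0,0.75,0,0],
  [0.201,0,0.195,0,0.75,0,0],
  [0.131,0,0.125,0,0.75,0,0],
  [0.131,0,0.125,0,0.75,0,0],
  [0.131,0,0.125,0,0.75,0,-1],
  [0.131,0,0.125,0,0.75,0,-1],
  [0.131,0,0.125,0,0.75,0,-1],
  [0.131,0,0.125,0,0.75,0,-1],
  [0.131,0,0.125,0,0.75,0,-1],
], squeeze=40)

```text
time_s: 69.35
ee_pos: [605.1, -306.9, 81.6]
ee_rot: [-179.9, -44.8, 179.9]
force: [5.5, -1.0, 4.6]
gripper_width: 11.5
gripper_force: 40.0
```

>>> send_rows([
  [-0.007,0,-0.006,0,-0.083,0,-1],
  [-0.013,0,-0.012,0,-0.167,0,-1],
  [-0.019,0,-0.018,0,-0.25,0,-1],
  [-0.024,0,-0.026,0,-0.333,0,-1],
  [-0.028,0,-0.033,0,-0.417,0,-1],
  [-0.032,0,-0.041,0,-0.5,0,-1],
  [-0.035,0,-0.049,0,-0.583,0,-1],
  [-0.037,0,-0.056,0,-0.65,0,-1],
  [-0.038,0,-0.061,0,-0.7,0,-1],
  [-0.038,0,-0.061,0,-0.7,0,-1],
  [-0.038,0,-0.061,0,-0.7,0,-1],
])

```text
time_s: 70.72
ee_pos: [587.1, -307.1, 54.7]
ee_rot: [-179.9, -2.6, 179.9]
force: [0.2, 3.3, 16.7]
gripper_width: 11.6
gripper_force: 40.0
```

>>> send_rows([
  [0,0,0,0,0,0,0],
  [0,0,0,0,0,0,0],
  [0,0,0,0,0,0,0],
  [0,0,0.1,0,-0.05,0,0],
  [0,0,0.4,0,-0.05,0,0],
  [-0.32,0.9,0.5,0,-0.05,0,0],
  [-0.32,0.9,0.5,0,-0.05,0,0],
  [-0.32,0.9,0.5,0,-0.05,0,0],
  [-0.32,0.9,0.5,0,-0.05,0,0],
  [-0.32,0.9,0.5,0,-0.05,0,0],
  [-0.32,0.9,0.5,0,-0.05,0,0],
  [-0.32,0.9,0.5,0,-0.05,0,0],
  [-0.32,0.9,0.5,0,-0.05,0,0],
  [-0.32,0.9,0.5,0,-0.05,0,0],
  [-0.32,0.9,0.5,0,-0.05,0,0],
  [-0.32,0.9,0.5,0,-0.05,0,0],
])

```text
time_s: 72.72
ee_pos: [425.0, 141.9, 299.7]
ee_rot: [-180.0, -0.1, 179.8]
force: [0.4, -0.1, 0.0]
gripper_width: 45.7
gripper_force: 0.0
```

Run:
```python
from h import *
chk('s6',-210); a=cv2.imread('pics/s6.png')
g=grab('top'); save('tt',g); X=cloud(g)
b=cv2.resize(g['pixels'][100:300,270:470,::-1],(600,600),interpolation=cv2.INTER_CUBIC)
cv2.imwrite('pics/s6.png',cv2.resize(np.hstack([a,b]),(800,343)))
x,y,z=X[...,0],X[...,1],X[...,2]; hsv=cv2.cvtColor(g['pixels'],cv2.COLOR_RGB2HSV)
for yc in(-107,-207,-307):
    m=(abs(y-yc)<40)&(x>470)&(x<565)&(z>21)&(z<32)
    r=cv2.minAreaRect(X[m][:,:2].astype(np.float32)); print(yc,m.sum(),r,np.median(z[m]),x[m].min(), x[m].max())
    m=(abs(y-yc)<12)&(x>560)&(x<605)&(z>60); print(' fin top z',np.percentile(z[m],95) if m.any() else None)
```

```text
crop origin 250 219 [425.  141.9 299.8] 45.56253767252557
-107 357 ((517.0617065429688, -109.23514556884766), (75.74703216552734, 94.18840789794922), 87.70684051513672) 26.42107458916031 470.46505518317474 564.5924471900216
 fin top z 81.43633829041211
-207 354 ((520.0333251953125, -205.69192504882812), (96.85163879394531, 68.6330337524414), 17.9001407623291) 26.134288816759064 471.05091258994526 564.8298107443705
 fin top z 79.660139374878
-307 354 ((517.8351440429688, -310.3447570800781), (94.23741149902344, 72.43810272216797), 0.2711816132068634) 26.202182664284138 470.8589214653619 564.9791440469512
 fin top z 80.4663195193528
```

View pics/s6.png

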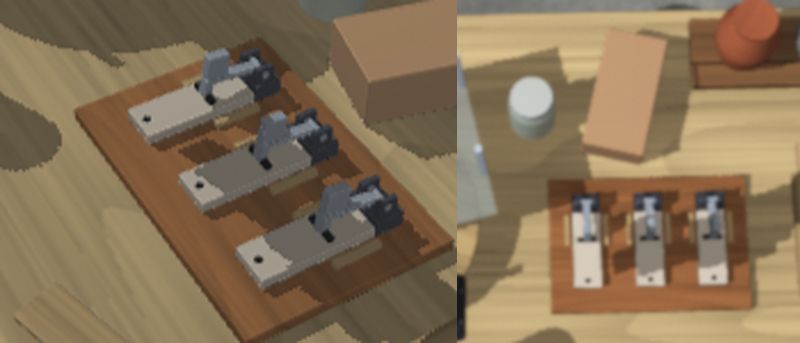

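The three tiles lie flat and straight at their seats, with their clips down on them, and tile tops are at z 26. The robot is clear, so I hand in.

```bash
python3 -c "
from h import *
print(env.job_done())"
```

```text
the job is handed in; nothing more can be done
None
```

All three tiles on the carousel are clipped to the board, each pushed against its hinge block with its clip down. The bowl is still in its compartment, and the job was handed in at about 73 s; no verdict was returned.

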